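# Lock the shop's cash box with its quarter-turn bolt

## Robot

A 6-joint arm with a two-finger parallel gripper is mounted at the origin on the work surface. World frame = base frame: x ahead of the robot, y to its left, z up, the work surface at z = 0. Lengths are in m, angles in rad, forces in N, time in s.
With the tool pointing down it reaches from about 0.4 to 0.825 m from the base axis. Payload 7 kg.
Tool frame: the origin (TCP) lies on the centre line of the jaws, within the pads' length; the fingertips stand 25 mm ahead of it and the grasp point (between the pads) lies 6 mm ahead of it; z points along the fingers, y is the direction in which the jaws open and shut (so a half turn about z gives the same grasp; the last joint's range is limited). The gripper opens to 88 mm and grips with 3 to 60 N. Pads are 19 mm wide; open, the fingers measure 130 mm over their backs; the gripper's body (78 mm by 193 mm) begins 47 mm behind the grasp point.
Start: joints at [-1.035, 0.359, 0.012, 0, -1.224, -0.288], TCP at [0.166, -0.654, 0.252] pointing down, gripper open.
Joint ranges: [-3.07, 3.07], [-1.43, 2.12], [-1.02, 1.25], [-3.03, 1.67], [-3.05, -0], [-3.03, 3.03]. Speed limits (rad/s): [2.39, 2.39, 3.01, 3.14, 3.14, 3.14].

## Interface

Orientations are given as [roll, pitch, yaw] about the fixed x, y, z axes, in that order (R = Rz(yaw) Ry(pitch) Rx(roll)).
In Python, from station import * gives the robot as it stands. The module is installed in compiled form; this text tells all that it offers.
- The arm moves only by the tool step_arm, never from a script. Its argument "commands" is text: rows parted by semicolons, each of 6 numbers parted by spaces: the shift along the tool's x, y, z in mm, then the turn, a rotation vector about the tool's x, y, z in rad. A call has 1 to 8 rows; each row shifts and turns the commanded pose from where the row before left it, along the tool's axes as they then stand; what a row does not reach is not made up. A row lasts 1/8 s, in which the tool goes at most 62.5 mm and 10.7 degrees, less where a joint would pass 70% of its speed; a pose out of reach is approached as far as the arm can. A call is refused whole if a number of a shift passes 62.5 or a number of a turn 0.188, either way. A call with a gripper value outside its range is refused whole. "jaw" is the finger opening in mm, from 0 to 87.6, set as the call begins (left out, the last holds). The fingers move at their own pace and stop on an object; "grip_force" is the grip in N (left out, the last holds). Time passes only in rows, so rows that do not move let the fingers close. It gives the time, the measured TCP pose, the force and the opening at its end, in the units of the state.
- get_state(): the state, without advancing time (a new reading comes with each control period).
- grab_frame(name): name is "scene" or "top" or "wrist"; returns a dict with "frame" (400x640x3 uint8, red, green, blue), "fovy" (degrees; the focal length in pixels is half the picture's height over the tangent of half this angle, whatever the lens; pixels are square), "cx", "cy" (the principal point, pixels), "k1" (the pictures are not rectified: a ray, as slopes to the right and down, at radius r is drawn at 1 + k1 r^2 times it, then the intrinsics apply), "rvec" (rotation vector, rad) and "tvec" (3), from world to camera coordinates, as OpenCV has them; the wrist camera has in their place "tool_from_camera" (4x4, takes a point from camera to tool coordinates, whose origin is the TCP and whose axes are the flange's). Camera axes: x right, y down, z forward; pixel columns grow to the right and rows downward; lengths in m; the calibration is good to about 2 mm. A picture is of the moment at which its call begins: read the wrist's pose just before it. There is no depth.
- job_done(): hands the job in, once; it reports no verdict.
Trained networks look in a picture, given as the dict that the camera call returned (one of the last four; its "shot" number tells which), for a name from the list of things; names that differ only in an ending like _2 or _b are one class to them, and where a whole thing is asked for, a point or a joint stands for the part that bears it (a point fixed in the world has none). Each returns a list of dicts, best first, with "conf" (0 to 1); they miss things now and then, are a little off and sometimes report something else, mostly with a low value. They report only what shows in the picture. A call takes as long as a camera call. They do not tell look-alikes from the thing itself.
- recognise(picture, name): "pixel" ([column, row] in pixels, amid what is visible of it).
The state is a dict: "t": time; "q": joint angles; "qd": joint speeds; "joint_efforts": joint torques, N m; "eef_pos": TCP position; "ee_rot": TCP orientation; "force": force on the tool from outside, world axes, zero at the start; "moment": the same for the moment, N m; "width": finger opening in m.
Only numpy, scipy, OpenCV 4.12 (cv2) and the standard library are available. Lean on these libraries where they do the work, as an engineer would, in place of code of your own. Each camera call takes 0.05 s, during which the arm holds its last target.

## Task

Lock the steel cash box on the shop counter: take the winged locking bolt from the sample stand, pass its T-shaped foot down through the big slot in the box's lid until its flange lies flat on the lid, then give it a quarter turn so that the foot lies crosswise under the slot, and let go. Leave the other two fasteners in the stand.

Things in the scene. Friction and masses are not known exactly. Their poses are not given: they have to be found in the camera images.
- wing_bolt: Steel locking bolt, 0.3 kg, upright in any hole of the stand. Origin: centre of the underside of its 70 mm round flange, 5 mm thick; z up. On the flange a flat wing grip 56 mm long (x), 12 mm thick (y), top 47 mm above the origin. Below it a 14 mm shank, 22 mm long, then the T foot, a bar 50 (x, parallel to the wing) by 14 (y) by 10 mm, bottom 32 mm below the origin.
- eye_bolt: Bystander in the stand: same flange and shank, but an upright ring grip (41 mm, top 52 mm above the origin) and a round 44 mm foot. Origin: centre of the flange's underside. The stand: fixed plywood board 110 by 350 mm, 10 mm thick, top 80 mm above the counter, a leg at either end, three 60 mm through holes in a row, 110 mm apart, the fasteners hanging in them by their flanges.
- knob_bolt: Bystander in the stand: same flange and shank, but a round knob grip (42 mm across, top 44 mm above the origin) and a round 44 mm foot. Origin: centre of the flange's underside.
- lid_slot (a point): Centre of the slot in the fixed, shut grey cash box's lid, at its upper face (80 mm up); x along the slot, y across, z up. Slot 62 by 26 mm through the 6 mm lid, 69 mm of empty space below. Box 160 (x) by 240 mm (y), its middle 30 mm to -y of the slot. The thin black line on the lid's other half is a coin slot. The bolt turns freely either way, with no stops.
Mind the look-alikes: they are no part of the job. What is shaped like the wing_bolt but blue is not meant.

How it is judged:
On the way:
1. the bolt's foot is down in the lid's slot (horizontal distance between wing_bolt and lid_slot below 0.02 m and z of wing_bolt in the frame of lid_slot below 0.026 m), for 0.1 s.
At the end, for the whole second after the job is handed in: The winged bolt is at rest, upright within 6 degrees, in the slot of the cash box: its axis within 20 mm of the slot's centre, its flange lying on the lid (within 4 mm), and its foot crosswise to the slot (within 20 degrees of square) (horizontal distance between wing_bolt and lid_slot below 0.02 m and z of wing_bolt in the frame of lid_slot between -0.004 and 0.004 m and angle between wing_bolt's own z axis and vertical below 0.1 rad and angle between the x axis of wing_bolt and the x axis of lid_slot, either way round above 1.22 rad and linear speed of wing_bolt below 0.02 m/s); the robot touches nothing.
It fails at once if the eye bolt is taken from its place (moved 30 mm) (distance of eye_bolt from where it was at the start of the episode above 0.03 m).
It fails at once if the knob bolt is taken from its place (moved 30 mm) (distance of knob_bolt from where it was at the start of the episode above 0.03 m).
It also fails if it takes over 45 s, if anything falls off the work surface, if the arm or the gripper's body presses on something with over 40 N, if the wrist force passes 120 N, or if a joint passes its speed limit or range.

## Working session

There is one attempt and no reset: what is moved stays moved. The work goes in short steps, Python scripts to look and compute and a tool call to move; the robot and the scene stay as the last step left them, time stands still between calls to the robot, and variables do not carry over. Pictures are saved under pics/ and viewed, and the job is handed in when it is done.

Besides the shell and the picture viewer there is one more tool, called after "Call:" by a JSON object that holds its "api" and its "payload". step_arm: Moves the arm, as the interface text tells. Its arguments: {"type":"object","properties":{"commands":{"type":"string"},"jaw":{"type":"number"},"grip_force":{"type":"number"}},"required":["commands"]}

```bash
mkdir -p pics
cat > h.py <<'E'
from station import *
import numpy as np, cv2
def K(p):
    h,w=p["frame"].shape[:2]; f=h/2/np.tan(np.radians(p["fovy"])/2); return f
def ray(p,px,T=None):
    f=K(p); d=np.array([(px[0]-p["cx"])/f,(px[1]-p["cy"])/f]); u=d.copy()
    for _ in range(30): u=d/(1+p["k1"]*(u@u))
    v=np.array([u[0],u[1],1.])
    if "rvec" in p:
        R,_=cv2.Rodrigues(np.array(p["rvec"],float)); t=np.array(p["tvec"],float).ravel()
        return -R.T@t, R.T@v
    M=T@np.array(p["tool_from_camera"]); return M[:3,3], M[:3,:3]@v
def atz(p,px,z,T=None):
    o,d=ray(p,px,T); return o+d*(z-o[2])/d[2]
def rpy(r):
    from scipy.spatial.transform import Rotation as Ro
    return Ro.from_euler('xyz',r).as_matrix()
def tool(s):
    T=np.eye(4); r=np.array(s["ee_rot"]); T[:3,:3]=rpy(r) if r.size==3 else r; T[:3,3]=s["eef_pos"]; return T
def proj(p,X,T=None):
    if "rvec" in p:
        R,_=cv2.Rodrigues(np.array(p["rvec"],float)); c=R@X+np.array(p["tvec"],float).ravel()
    else:
        M=np.linalg.inv(T@np.array(p["tool_from_camera"])); c=M[:3,:3]@X+M[:3,3]
    u=c[:2]/c[2]; u=u*(1+p["k1"]*(u@u)); return u*K(p)+[p["cx"],p["cy"]]
def save(p,n): cv2.imwrite("pics/"+n,p["frame"][:,:,::-1])
E
python3 - <<'E'
from h import *
s=get_state(); print(s)
for n in ["top","scene","wrist"]:
    p=grab_frame(n); save(p,n+"0.png"); print(n,p["fovy"],p["cx"],p["cy"],p["k1"],p["shot"])
    for o in ["wing_bolt","eye_bolt","knob_bolt","lid_slot"]:
        try:
            print(o,[(np.round(r["pixel"],1).tolist(),round(r["conf"],2)) for r in recognise(p,o)])
        except Exception as e: print(o,e)
E
```

```text
{'t': 0.0, 'q': array([-1.03489409e+00,  3.59394306e-01,  1.10392344e-02, -3.59531062e-04,
       -1.22411421e+00, -2.88069768e-01]), 'qd': array([-6.62017083e-05,  9.39517871e-04,  6.77659634e-04,  2.44197415e-03,
       -1.24045392e-03, -1.21004263e-04]), 'joint_efforts': array([ 8.83466837e-04, -5.82719493e+01,  2.93070316e+01,  6.99725166e+00,
        7.11611530e-03, -1.54100935e-04]), 'eef_pos': array([ 0.16542125, -0.65393665,  0.25060763]), 'ee_rot': array([ 3.13989260e+00, -1.51285727e-04, -2.89388250e+00]), 'force': array([-0.04621727,  0.75272731, -0.00473779]), 'moment': array([-0.02006424,  0.02777891,  0.02473584]), 'width': 0.08747319449575758}
top 56.225902880535514 323.259974827101 202.16618756374874 -0.08314558277860298 1
wing_bolt [([271.7, 262.2], 0.69), ([216.0, 180.8], 0.59), ([233.6, 242.1], 0.55)]
eye_bolt [([260.2, 184.8], 0.78)]
knob_bolt [([307.0, 186.6], 0.56)]
lid_slot [([446.9, 171.6], 0.95)]
scene 44.306234750081146 326.89899099522864 194.43068804235406 -0.024323614015025755 2
wing_bolt [([434.5, 204.7], 0.92), ([439.9, 248.9], 0.83), ([398.1, 177.8], 0.61)]
eye_bolt [([393.1, 235.5], 0.74)]
knob_bolt [([341.1, 223.8], 0.8)]
lid_slot [([190.6, 211.2], 0.93)]
wrist 60.50784594062471 320.10884175274055 198.54049451254855 0.01869654082547448 3
wing_bolt []
eye_bolt []
knob_bolt []
lid_slot []
```

View pics/top0.png

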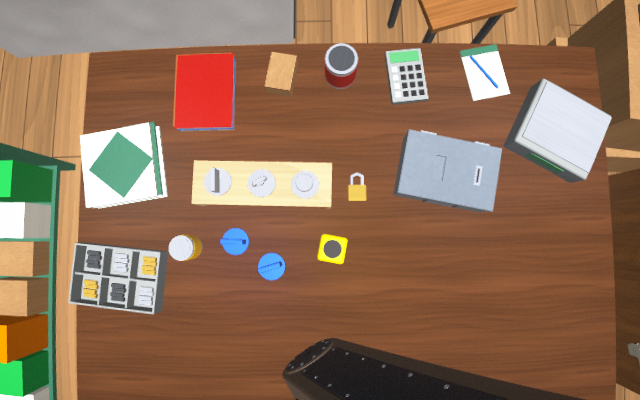

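View pics/scene0.png

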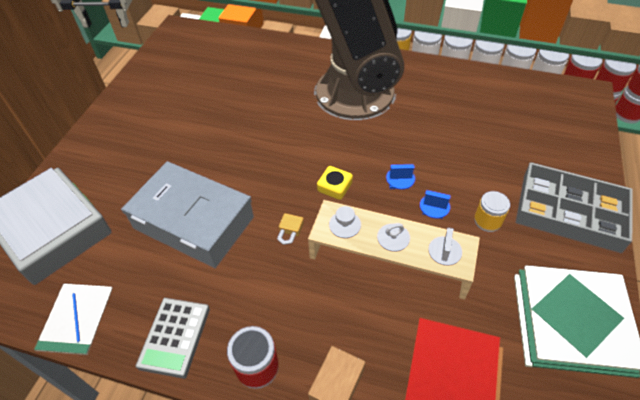

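Run:
```python
import cv2,numpy as np
a=cv2.imread('pics/top0.png')[150:290,190:330]; b=cv2.imread('pics/scene0.png')[150:280,320:480]
c=cv2.imread('pics/top0.png')[130:230,390:500]
cv2.imwrite('pics/c1.png',cv2.resize(a,(580,580),interpolation=cv2.INTER_CUBIC))
cv2.imwrite('pics/c2.png',cv2.resize(b,(720,585),interpolation=cv2.INTER_CUBIC))
cv2.imwrite('pics/c3.png',cv2.resize(c,(660,600),interpolation=cv2.INTER_CUBIC))
```

```text
(no output)
```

View pics/c1.png

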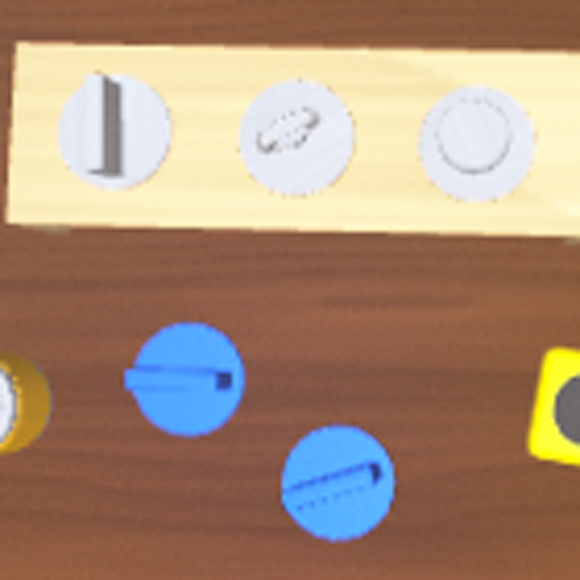

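View pics/c2.png

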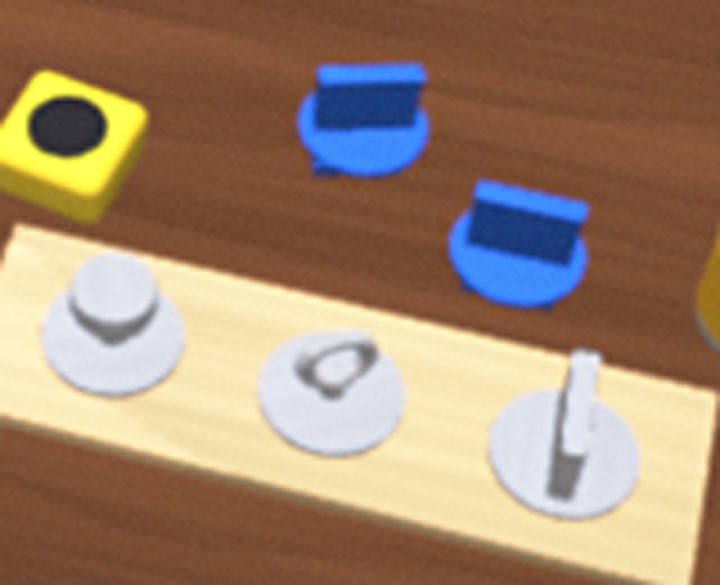

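View pics/c3.png

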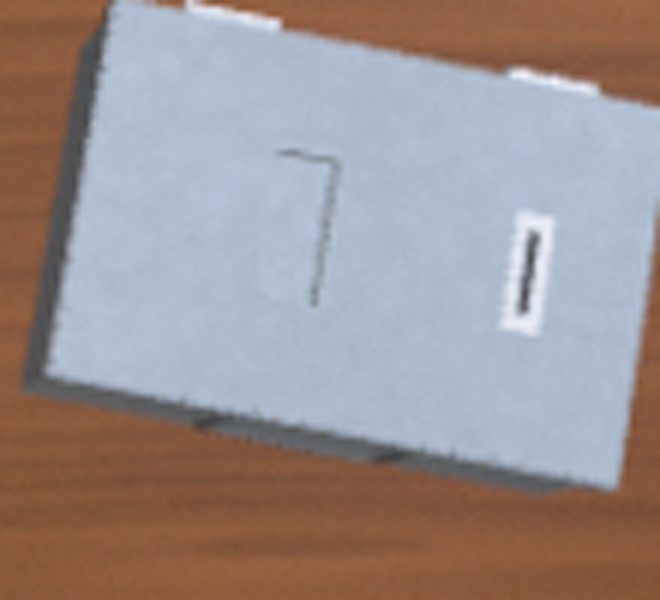

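The scene and top views show these candidates for the winged bolt, by top-view pixel:
- Steel wing in the stand at (216,181). This is my choice, being steel and having a flat wing.
- Blue look-alikes lying on the counter at (234,242) and (271,262).
- Eye bolt at (260,183) and knob bolt at (305,184), the two bystanders.

The big slot is at about (440,168) in the top view. The white-framed coin slot is at (478,175).

Run:
```python
from h import *
p=grab_frame("top"); q=grab_frame("scene")
def cr(c,z=580/140,o=(190,150)): return (c[0]/z+o[0],c[1]/z+o[1])
for n,c in [("wingflange",(115,131)),("eye fl",(297,137)),("knob fl",(477,143))]: print(n,atz(p,cr(c),.085))
a,b=atz(p,cr((103,75)),.127),atz(p,cr((105,177)),.127);print("wing top ends",a,b)
def c3(c): return (c[0]/6+390,c[1]/6+130)
A,B,C=[atz(p,c3(c),.08) for c in [(280,152),(338,160),(315,305)]]
print("slot corners",A,B,C,np.linalg.norm(B-A),np.linalg.norm(C-B),"ctr",(A+C)/2, "ang",np.arctan2(*(B-C)[:2][::-1]))
L=[atz(p,c3(c),.08) for c in [(115,0),(50,375),(617,488),(660,105)]]; print("lid",L,np.mean(L,0),np.linalg.norm(L[0]-L[1]),np.linalg.norm(L[2]-L[1]))
u=(L[1]-L[0])/np.linalg.norm(L[1]-L[0]);print("lid short ang",np.arctan2(u[1],u[0]))
u=(L[2]-L[1]);print("lid long ang",np.arctan2(u[1],u[0]))
# scene
def c2(c,z=4.5,o=(320,150)): return (c[0]/z+o[0],c[1]/z+o[1])
print("scene wing fl",atz(q,c2((563,455)),.085),"eye",atz(q,c2((332,392)),.085))
im=q["frame"][155:270,115:260]; cv2.imwrite("pics/c4.png",cv2.resize(im[:,:,::-1],(725,575),interpolation=cv2.INTER_CUBIC))
```

```text
wingflange [0.5413194  0.32176351 0.085     ]
eye fl [0.53603155 0.2112556  0.085     ]
knob fl [0.53092859 0.10338205 0.085     ]
wing top ends [0.56798289 0.31689807 0.127     ] [0.50873936 0.3147817  0.127     ]
slot corners [ 0.60163787 -0.22726826  0.08      ] [ 0.59805929 -0.25176871  0.08      ] [ 0.53682064 -0.23932272  0.08      ] 0.024760417622532917 0.062490599257282196 ctr [ 0.56922925 -0.23329549  0.08      ] ang -0.20050653120026843
lid [array([ 0.66731147, -0.15998835,  0.08      ]), array([ 0.50879174, -0.12737097,  0.08      ]), array([ 0.45878876, -0.36441715,  0.08      ]), array([ 0.62107054, -0.39223648,  0.08      ])] [ 0.56399063 -0.26100324  0.08      ] 0.16184066068752198 0.24226264961485386
lid short ang 2.9386626325269023
lid long ang -1.7786905029294129
scene wing fl [0.54425768 0.32287115 0.085     ] eye [0.53751525 0.21279361 0.085     ]
```

View pics/c4.png

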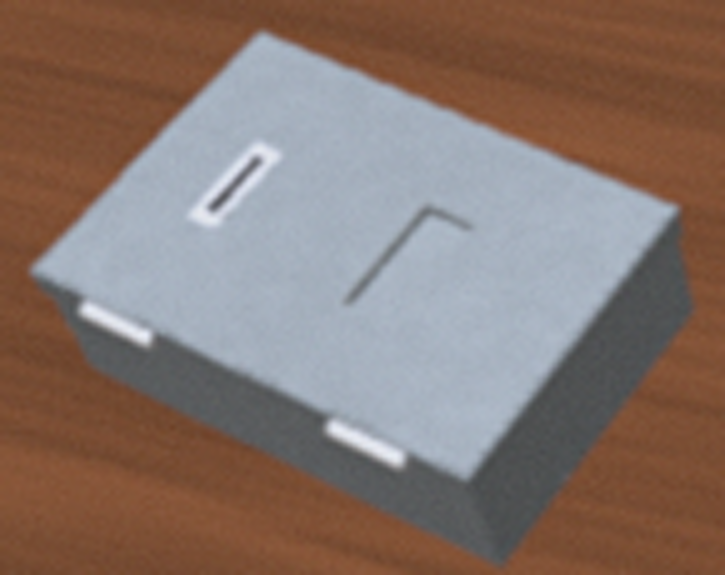

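The scene crop agrees with the top view: the big slot's dark edges are at about (194–208, 197–215) in scene pixels, with the coin slot separate. The slot comes out at about (0.569, -0.233), yaw -0.20, and the measured edges of 62 x 25 mm match the given size. The arm can pass over the slot on its way to the stand, so I'll look at it from there.

```bash
cat > plan.py <<'E'
from h import *
import sys
def plan(pos,yaw,n=None,s=None):
    s=s or get_state(); T=tool(s); P=T[:3,3].copy(); y=np.arctan2(T[1,0],T[0,0])
    d=np.array(pos)-P; dy=(yaw-y) 
    n=n or int(max(np.ceil(np.linalg.norm(d)/.058),np.ceil(abs(dy)/.18),1))
    R=T[:3,:3]; rows=[]
    t=R.T@np.array([0,0,dy/n])
    for i in range(n):
        l=R.T@(d/n)*1000
        rows.append(" ".join(f"{v:.1f}" for v in l)+" 0 0 "+f"{t[2]:.3f}")
        R=R@cv2.Rodrigues(t)[0]
    print("at",P.round(4),"yaw",round(y,4),"roll/pitch",np.round(s["ee_rot"][:2],4),"n",n)
    for i in range(0,n,8): print("; ".join(rows[i:i+8]))
E
python3 - <<'E'
from plan import *
p=grab_frame("wrist"); print(p["tool_from_camera"]); plan([.53,-.235,.25],-3.1)
E
```

```text
[[ 7.41016757e-04 -9.68290449e-01 -2.49826054e-01  6.79593994e-02]
 [ 9.99998196e-01  2.80553894e-04  1.87873825e-03 -8.52187270e-04]
 [-1.74907463e-03 -2.49826996e-01  9.68288910e-01 -1.33665397e-01]
 [ 0.00000000e+00  0.00000000e+00  0.00000000e+00  1.00000000e+00]]
at [ 0.1656 -0.6543  0.2516] yaw -2.8937 roll/pitch [3.1416 0.    ] n 10
-45.6 31.7 0.2 0 0 0.021; -45.0 32.6 0.2 0 0 0.021; -44.3 33.6 0.2 0 0 0.021; -43.6 34.5 0.2 0 0 0.021; -42.8 35.4 0.2 0 0 0.021; -42.1 36.2 0.2 0 0 0.021; -41.4 37.1 0.2 0 0 0.021; -40.6 37.9 0.2 0 0 0.021
-39.8 38.8 0.2 0 0 0.021; -39.0 39.6 0.2 0 0 0.021
```

Call:
{"api": "step_arm", "payload": {"commands": "-46 32 0 0 0 0.02; -45 33 0 0 0 0.02; -44 34 0 0 0 0.02; -44 35 0 0 0 0.02; -43 35 0 0 0 0.02; -42 36 0 0 0 0.02; -41 37 0 0 0 0.02; -41 38 0 0 0 0.02"}}

```text
t: 1.9
eef_pos: [0.4579, -0.3157, 0.252]
ee_rot: [-3.141, 0.001, -3.054]
force: [1.0, -1.1, 0.6]
width: 0.0874
```

Call:
{"api": "step_arm", "payload": {"commands": "-40 39 0 0 0 0.02; -38 40 0 0 0 0.02; 0 0 0 0 0 0"}}

```text
t: 2.28
eef_pos: [0.5306, -0.2297, 0.2514]
ee_rot: [3.142, 0.0, -3.09]
force: [-0.7, -0.5, 0.4]
width: 0.0877
```

Run:
```python
from plan import *
s=get_state(); print(s["t"],s["eef_pos"],s["ee_rot"],s["q"].round(2)); T=tool(s)
p=grab_frame("wrist"); save(p,"w1.png"); np.save("w1T.npy",T)
import pickle; pickle.dump(p,open("w1.pkl","wb"))
print(proj(p,np.array([.569,-.2335,.08]),T))
```

```text
2.275 [ 0.53055314 -0.22972566  0.2513915 ] [ 3.14151718e+00  3.38102126e-04 -3.09007608e+00] [-0.07  0.2  -0.21 -0.   -1.16 -1.45]
[314.44363044 226.72420411]
```

View pics/w1.png

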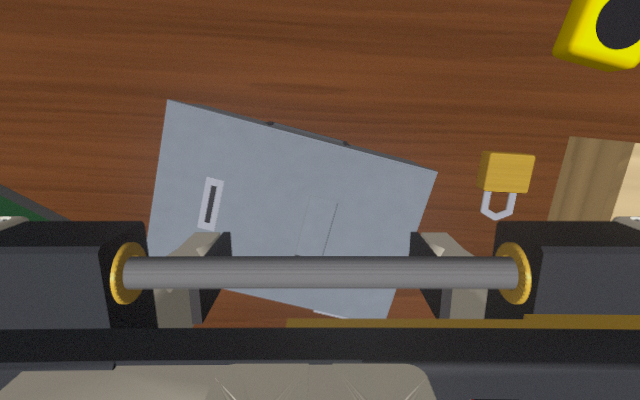

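Run:
```python
from plan import *
im=cv2.imread("pics/w1.png")[170:270,250:390]
im=cv2.normalize(im.astype(float)**1,None,0,255,cv2.NORM_MINMAX).astype(np.uint8)
im=np.clip((im.astype(float)-90)*2.2,0,255).astype(np.uint8)
cv2.imwrite("pics/c5.png",cv2.resize(im,(784,560),interpolation=cv2.INTER_CUBIC))
```

```text
(no output)
```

View pics/c5.png

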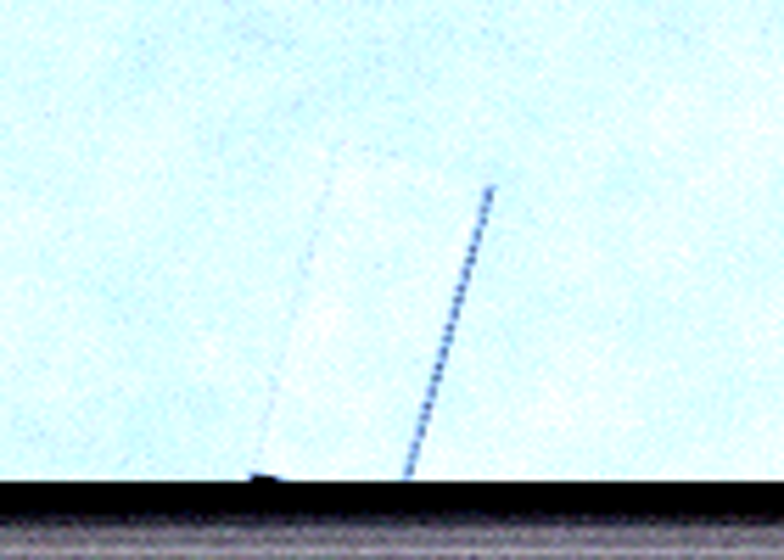

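Run:
```python
from plan import *; import pickle
p=pickle.load(open("w1.pkl","rb"));T=np.load("w1T.npy")
c=lambda x:(x[0]/5.6+250-.4,x[1]/5.6+170-.4)
A,B,C,D=[atz(p,c(x),.08,T)[:2] for x in [(335,145),(258,470),(490,187),(407,478)]]
print(A,B,C,D)
for a,b in((A,B),(C,D)): print("ang",np.arctan2(*(b-a)[::-1]))
u=(B-A)/np.linalg.norm(B-A); print("u",u,"width",np.cross(u,C-A)); print("near end mid",(A+C)/2,"ctr",(A+C)/2+u*.031)
plan([.50,.318,.25],-3.1)
```

```text
[ 0.53907213 -0.2395505 ] [ 0.59697128 -0.25014873] [ 0.54486637 -0.21375361] [ 0.59713496 -0.22462084]
ang -0.1810420818516599
ang -0.20499082804186727
u [ 0.9836566  -0.18005472] width 0.026418558683174515
near end mid [ 0.54196925 -0.22665206] ctr [ 0.57246261 -0.23223375]
at [ 0.5294 -0.2309  0.2514] yaw -3.0908 roll/pitch [ 3.1415e+00 -2.0000e-04] n 10
0.1 55.0 0.1 0 0 0.001; 0.2 55.0 0.1 0 0 0.001; 0.2 55.0 0.1 0 0 0.001; 0.3 55.0 0.1 0 0 0.001; 0.4 55.0 0.1 0 0 0.001; 0.4 55.0 0.1 0 0 0.001; 0.5 55.0 0.1 0 0 0.001; 0.5 55.0 0.1 0 0 0.001
0.6 55.0 0.1 0 0 0.001; 0.6 55.0 0.1 0 0 0.001<stdin>:7: DeprecationWarning: Arrays of 2-dimensional vectors are deprecated. Use arrays of 3-dimensional vectors instead. (deprecated in NumPy 2.0)
```

Call:
{"api": "step_arm", "payload": {"commands": "0 55 0 0 0 0; 0 55 0 0 0 0; 0 55 0 0 0 0; 0 55 0 0 0 0; 0 55 0 0 0 0; 0 55 0 0 0 0; 0 55 0 0 0 0; 0 55 0 0 0 0", "jaw": 60}}

```text
t: 3.32
eef_pos: [0.5072, 0.2077, 0.252]
ee_rot: [3.141, 0.001, -3.095]
force: [0.9, -0.3, -0.5]
width: 0.0597
```

Call:
{"api": "step_arm", "payload": {"commands": "-18 55 0 0 0 0; -18 55 0 0 0 0; 0 0 0 0 0 0"}}

```text
t: 3.7
eef_pos: [0.5389, 0.3208, 0.2504]
ee_rot: [-3.141, -0.001, -3.092]
force: [-1.5, -0.7, -1.2]
width: 0.0599
```

Run:
```python
from plan import *
s=get_state(); print(s["t"],s["eef_pos"],s["ee_rot"],s["q"].round(2)); T=tool(s)
p=grab_frame("wrist"); save(p,"w2.png"); np.save("w2T.npy",T)
import pickle; pickle.dump(p,open("w2.pkl","wb"))
c=proj(p,np.array([.5413,.3218,.085]),T); print(c)
print([(r["pixel"],r["conf"]) for r in recognise(p,"wing_bolt")])
x,y=c.astype(int); im=p["frame"][max(0,y-70):y+70,x-90:x+90,::-1]; print(max(0,y-70),x-90); cv2.imwrite("pics/c6.png",cv2.resize(im,None,fx=4.2,fy=4.2,interpolation=cv2.INTER_CUBIC))
```

```text
3.7 [0.53889213 0.32084448 0.25036139] [-3.14073545e+00 -7.16505138e-04 -3.09220791e+00] [ 0.85  0.28 -0.1   0.   -1.19 -2.37]
[321.73933903 191.2974825 ]
[([321.8, 193.4], 0.87), ([292.5, 23.7], 0.87)]
121 231
```

View pics/w2.png

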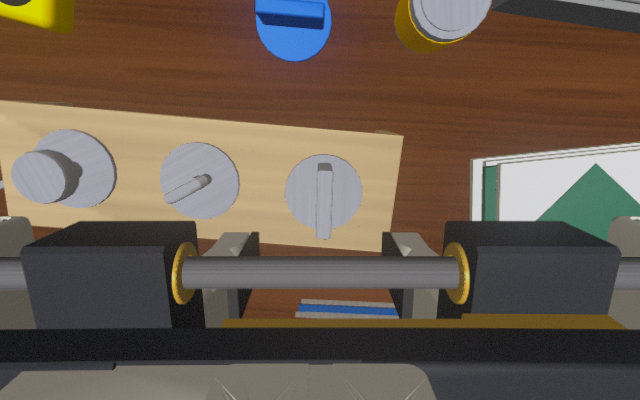

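View pics/c6.png

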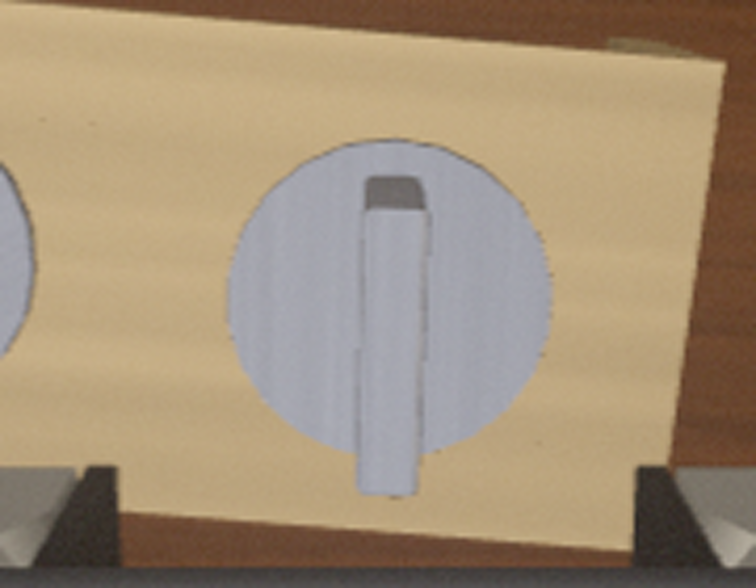

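The wrist view shows the steel winged bolt upright in the stand's right-hand hole: flange centre at about (324,192), wing top running from (325,171) to (323,238). This confirms the choice.

Run:
```python
from plan import *; import pickle
p=pickle.load(open("w2.pkl","rb"));T=np.load("w2T.npy")
c=lambda x:(x[0]/4.2+231-.4,x[1]/4.2+121-.4)
a=atz(p,c((395,210)),.127,T); b=atz(p,c((387.5,493)),.127,T); print(a,b,np.linalg.norm(a-b),"ctr",(a+b)/2,"ang",np.arctan2(*(b-a)[:2][::-1]))
print("edges",[np.arctan2(*(atz(p,c(v),.127,T)-atz(p,c(u),.127,T))[:2][::-1]) for u,v in [((363,210),(357,493)),((427,210),(417,493))]])
f=[atz(p,c(x),.085,T) for x in [(228,297),(552,297),(390,139),(390,458)]]
print("flange",(f[0]+f[1])/2,(f[2]+f[3])/2,np.linalg.norm(f[0]-f[1]),np.linalg.norm(f[2]-f[3]))
```

```text
[0.51527315 0.32245191 0.127     ] [0.56960975 0.3239309  0.127     ] 0.054356723139041815 ctr [0.54244145 0.32319141 0.127     ] ang 0.027212380508974243
edges [np.float64(0.02693924548676886), np.float64(0.02399467805921549)]
flange [0.54124012 0.32333785 0.085     ] [0.54255932 0.32340628 0.085     ] 0.06907958429823623 0.06993714790930933
```

Run:
```python
from plan import *
plan([.542,.3233,.116],-3.1156,4)
```

```text
at [0.5382 0.3181 0.2509] yaw -3.0939 roll/pitch [-3.1407e+00 -1.0000e-03] n 4
-1.1 1.3 33.7 0 0 0.005; -1.0 1.3 33.7 0 0 0.005; -1.0 1.3 33.7 0 0 0.005; -1.0 1.3 33.7 0 0 0.005
```

Call:
{"api": "step_arm", "payload": {"commands": "-1 1 35 0 0 0.005; -1 1 35 0 0 0.005; -1 1 35 0 0 0.005; 0 0 0 0 0 0.005"}}

```text
t: 4.3
eef_pos: [0.5399, 0.319, 0.1446]
ee_rot: [-3.138, -0.004, -3.116]
force: [-0.5, -0.9, 0.9]
width: 0.0602
```

Run:
```python
from plan import *
s=get_state();T=tool(s); p=grab_frame("wrist"); save(p,"w3.png"); 
plan([.542,.3233,.116],-3.1156,2,s); plan([.542,.3233,.116],-3.1156,2)
print(proj(p,np.array([.542,.3233,.127]),T),s["width"])
```

```text
at [0.5399 0.319  0.1446] yaw -3.1159 roll/pitch [-3.1383 -0.0037] n 2
-1.2 2.1 14.3 0 0 -0.000; -1.2 2.1 14.3 0 0 -0.000
at [0.541  0.3201 0.1467] yaw -3.1154 roll/pitch [-3.1402e+00 -9.0000e-04] n 2
-0.6 1.6 15.4 0 0 0.000; -0.6 1.6 15.4 0 0 0.000
[330.52383256 261.53793902] 0.060155268455861256
```

View pics/w3.png

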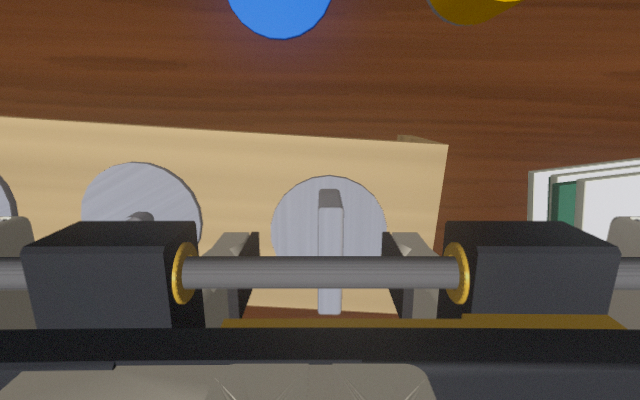

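Call:
{"api": "step_arm", "payload": {"commands": "-1 2 15 0 0 0; 0 1.5 15 0 0 0; 0 0 0 0 0 0"}}

```text
t: 4.72
eef_pos: [0.5412, 0.3249, 0.1152]
ee_rot: [-3.14, -0.002, -3.114]
force: [0.3, 0.2, 0.3]
width: 0.0599
```

Call:
{"api": "step_arm", "payload": {"commands": "0 0 0 0 0 0; 0 0 0 0 0 0; 0 0 0 0 0 0; 0 0 0 0 0 0; 0 0 0 0 0 0", "jaw": 0, "grip_force": 40}}

```text
t: 5.35
eef_pos: [0.5419, 0.3254, 0.1167]
ee_rot: [3.141, 0.0, -3.114]
force: [-0.3, 0.9, -0.1]
width: 0.0154
```

Call:
{"api": "step_arm", "payload": {"commands": "0 0 0 0 0 0; 0 0 0 0 0 0"}}

```text
t: 5.6
eef_pos: [0.5419, 0.3252, 0.1166]
ee_rot: [-3.141, -0.0, -3.114]
force: [-0.4, -0.7, 2.7]
width: 0.0124
```

Call:
{"api": "step_arm", "payload": {"commands": "0 0 -10 0 0 0; 0 0 -20 0 0 0; 0 0 -30 0 0 0; 0 0 -40 0 0 0; 0 0 0 0 0 0"}}

```text
t: 6.22
eef_pos: [0.5433, 0.3266, 0.2207]
ee_rot: [3.137, 0.005, -3.113]
force: [0.1, 0.5, -3.3]
width: 0.0119
```

Run:
```python
from plan import *
s=get_state();T=tool(s); p=grab_frame("wrist"); save(p,"w4.png"); print(s["width"],s["force"]);q=grab_frame("scene"); save(q,"s4.png")
plan([.571,-.2328,.215],-.2-np.pi,12,s); plan([.571,-.2328,.215],-.2-np.pi,12)
```

```text
0.011867621663853163 [ 0.10458609  0.54755611 -3.31084294]
at [0.5433 0.3266 0.2207] yaw -3.1134 roll/pitch [3.1372 0.0051] n 12
-1.0 -46.7 0.3 0 0 0.019; -1.9 -46.6 0.3 0 0 0.019; -2.8 -46.6 0.3 0 0 0.019; -3.6 -46.5 0.3 0 0 0.019; -4.5 -46.5 0.3 0 0 0.019; -5.4 -46.4 0.3 0 0 0.019; -6.3 -46.3 0.3 0 0 0.019; -7.2 -46.1 0.3 0 0 0.019
-8.0 -46.0 0.3 0 0 0.019; -8.9 -45.8 0.3 0 0 0.019; -9.8 -45.6 0.3 0 0 0.019; -10.7 -45.4 0.3 0 0 0.019
at [0.5415 0.3254 0.2167] yaw -3.114 roll/pitch [ 3.1407e+00 -1.0000e-04] n 12
-1.2 -46.6 0.1 0 0 0.019; -2.1 -46.5 0.1 0 0 0.019; -2.9 -46.5 0.1 0 0 0.019; -3.8 -46.4 0.1 0 0 0.019; -4.7 -46.3 0.1 0 0 0.019; -5.6 -46.2 0.1 0 0 0.019; -6.5 -46.1 0.1 0 0 0.019; -7.3 -46.0 0.1 0 0 0.019
-8.2 -45.9 0.1 0 0 0.019; -9.1 -45.7 0.1 0 0 0.019; -9.9 -45.5 0.1 0 0 0.019; -10.8 -45.3 0.1 0 0 0.019
```

View pics/w4.png

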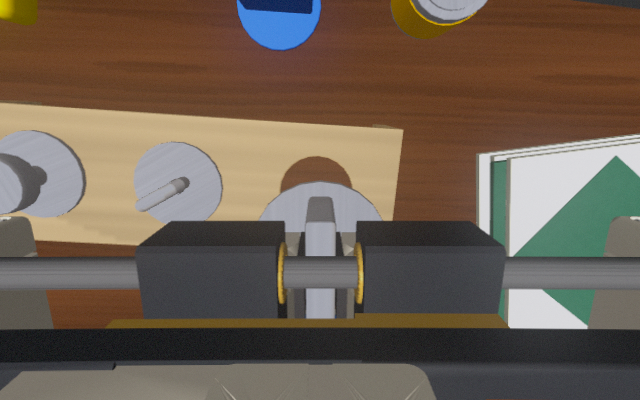

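View pics/s4.png

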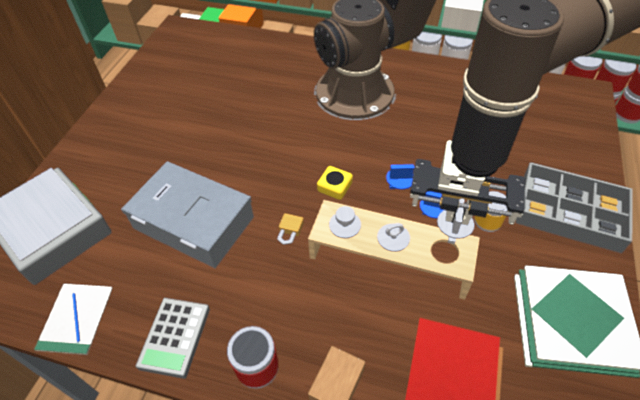

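The bolt is held (width 12 mm), its hole is empty, and both bystanders are in place. Next I carry it to the slot.

Call:
{"api": "step_arm", "payload": {"commands": "-1 -40 -20 0 0 0.02; -2 -47 0 0 0 0.02; -3 -47 0 0 0 0.02; -4 -47 0 0 0 0.02; -5 -47 0 0 0 0.02; -6 -47 0 0 0 0.02; -7 -47 0 0 0 0.02; -7 -47 0 0 0 0.02"}}

```text
t: 7.32
eef_pos: [0.5598, -0.0467, 0.2351]
ee_rot: [-3.141, -0.002, 3.009]
force: [0.7, -0.0, -2.6]
width: 0.0122
```

Call:
{"api": "step_arm", "payload": {"commands": "-8 -46 0 0 0 0.02; -9 -46 0 0 0 0.02; -10 -46 0 0 0 0.02; -11 -46 0 0 0 0.02; 0 0 0 0 0 0; 0 0 0 0 0 0"}}

```text
t: 8.07
eef_pos: [0.5678, -0.2329, 0.2351]
ee_rot: [3.141, -0.003, 2.928]
force: [0.2, 0.8, -3.5]
width: 0.0115
```

Run:
```python
from plan import *
s=get_state();T=tool(s); p=grab_frame("wrist"); save(p,"w5.png"); print(s["t"],s["width"],s["force"],s["q"].round(2));q=grab_frame("top"); save(q,"t5.png");q=grab_frame("scene"); save(q,"s5.png")
plan([.571,-.2328,.166],-.2-np.pi,2,s); plan([.571,-.2328,.166],-.2-np.pi,2)
```

```text
8.075 0.011545111684351404 [ 0.19631825  0.82694005 -3.50263964] [-0.07  0.27 -0.15 -0.   -1.15 -1.71]
at [ 0.5678 -0.2329  0.2351] yaw 2.9285 roll/pitch [ 3.1414e+00 -2.6000e-03] n 2
-1.7 0.4 34.5 0 0 3.135; 1.5 -0.4 34.5 0 0 3.135
at [ 0.5684 -0.232   0.2362] yaw 2.9306 roll/pitch [ 3.1415e+00 -7.0000e-04] n 2
-1.4 -0.1 35.1 0 0 3.136; 1.3 0.1 35.1 0 0 3.136
```

View pics/w5.png

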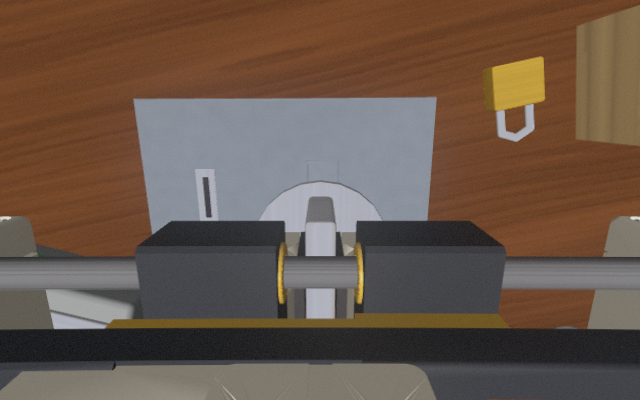

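Run:
```python
from plan import *
im=cv2.imread("pics/w5.png")[140:240,250:390]
im=np.clip((im.astype(float)-100)*1.8,0,255).astype(np.uint8)
cv2.imwrite("pics/c7.png",cv2.resize(im,(784,560),interpolation=cv2.INTER_CUBIC))
```

```text
(no output)
```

View pics/c7.png

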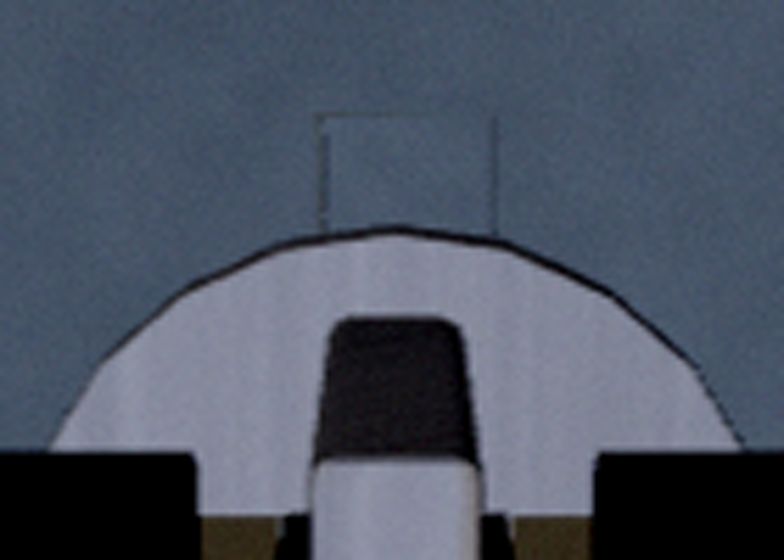

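View pics/s5.png

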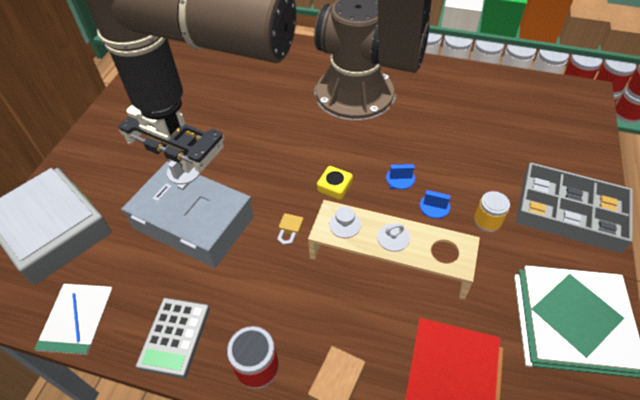

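Run:
```python
from plan import *
s=get_state(); p=grab_frame("wrist")
T=tool(s); Ti=np.eye(4)
# tool-frame: plane z_tool = tcpz - .08
h=s["eef_pos"][2]-.08
c=lambda x:(x[0]/5.6+250-.4,x[1]/5.6+140-.4)
for dz in (h-.001,h+.001):
    L,R,M,L2,R2=[atz(p,c(x),dz,Ti) for x in [(319,115),(495,115),(407,115),(325,232),(495,232)]]
    print(L,R,"w",R[1]-L[1],"lat",(L+R)[1]/2,"centre x_tool",M[0]-.031, L2[1],R2[1],np.arctan2((L2+R2-L-R)[1],(L2+R2-L-R)[0]))
# bolt in tool frame
fz=.0366-.005  # flange top below tcp
f=[atz(p,c(x),fz,Ti) for x in [(397,227),(398,460)]]; print("flange near edge x",f[0]," centre ->",f[0][0]-.035)
w=[atz(p,c(x),.0366-.047,Ti) for x in [(312,462),(480,462),(396,462)]]; print("wing near end",w)
```

```text
[ 0.02669524 -0.01219978  0.15518503] [0.0267105  0.01436541 0.15518503] w 0.026565185836813016 lat 0.001082814024084196 centre x_tool -0.004295856136650997 -0.011445986899847972 0.014615459772884129 3.113708194921796
[ 0.02641263 -0.01227685  0.15718503] [0.02642799 0.01447228 0.15718503] w 0.026749123149336307 lat 0.0010977140510014059 centre x_tool -0.004578403368565111 -0.011517836274393402 0.014724059821538609 3.113708194921796
flange near edge x [ 0.03431302 -0.00069166  0.0316    ]  centre -> -0.0006869766826633344
wing near end [array([ 0.02659802, -0.00650583, -0.0104    ]), array([ 0.02660271,  0.00482917, -0.0104    ]), array([ 0.02660003, -0.00083858, -0.0104    ])]
```

Call:
{"api": "step_arm", "payload": {"commands": "-2 1 25 0 0 -0.01; -1.5 1 30 0 0 0; 0 0 20 0 0 0; 0 0 0 0 0 0; 0 0 0 0 0 0"}}

```text
t: 8.9
eef_pos: [0.5731, -0.2314, 0.1627]
ee_rot: [-3.141, 0.001, 2.94]
force: [0.4, -0.2, -1.5]
width: 0.0119
```

Run:
```python
from plan import *
s=get_state();T=tool(s);print(s["force"],s["eef_pos"],s["ee_rot"]); p=grab_frame("wrist"); save(p,"w6.png")
s=get_state();print(s["force"],s["eef_pos"],s["ee_rot"])
im=p["frame"][120:240,240:400,::-1]
im=np.clip((im.astype(float)-80)*1.6,0,255).astype(np.uint8)
cv2.imwrite("pics/c8.png",cv2.resize(im,(800,600),interpolation=cv2.INTER_CUBIC))
q=grab_frame("scene"); im=q["frame"][110:250,100:270,::-1];cv2.imwrite("pics/c9.png",cv2.resize(im,(728,600),interpolation=cv2.INTER_CUBIC))
```

```text
[ 0.43749189 -0.21094958 -1.45501758] [ 0.57308475 -0.23141218  0.16266045] [-3.14134981e+00  1.35100491e-03  2.94041772e+00]
[-1.28354226 -0.98411148 -2.39893573] [ 0.57320052 -0.23149925  0.1629547 ] [-3.14150079e+00  2.02417096e-03  2.94022825e+00]
```

View pics/c8.png

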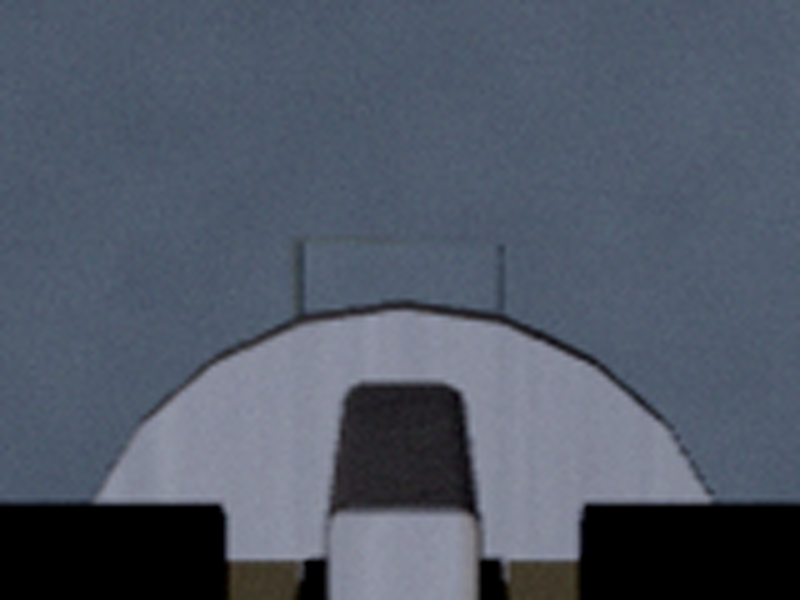

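View pics/c9.png

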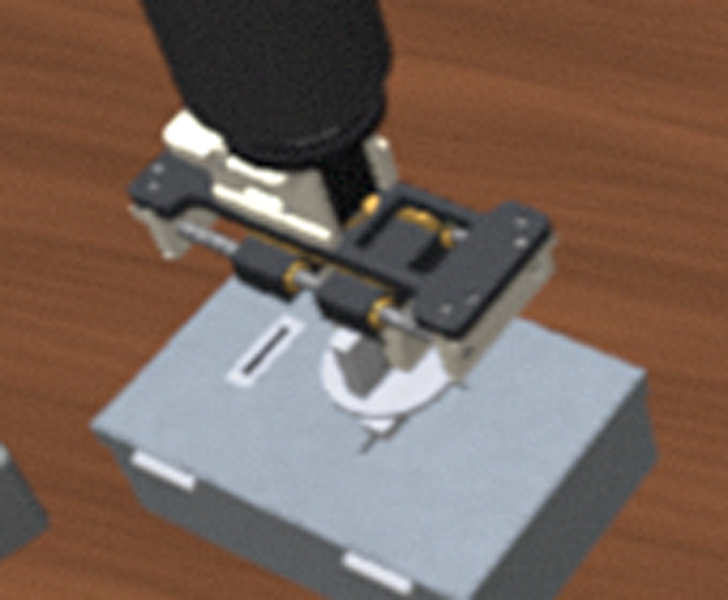

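Run:
```python
from plan import *
p=grab_frame("wrist"); Ti=np.eye(4); s=get_state(); h=s["eef_pos"][2]-.08
c=lambda x:(x[0]/5+240-.4,x[1]/5+120-.4)
L,R=[atz(p,c(x),h,Ti) for x in [(298,240),(502,240)]]; print(s["eef_pos"],L,R,(L+R)[1]/2,L[0]-.031)
f=atz(p,c((404,303)),.0316,Ti); print(f[0]-.035); print(s["force"])
```

```text
[ 0.57303375 -0.23162855  0.16284819] [ 0.03214897 -0.01414073  0.08284819] [0.032164   0.01185191 0.08284819] -0.0011444084491870742 0.0011489660779728517
-0.0007123429443154083
[-0.90542508 -0.13158364 -1.760538  ]
```

Call:
{"api": "step_arm", "payload": {"commands": "1 0 8 0 0 0; 0 0 10 0 0 0; 0 0 12 0 0 0; 0 0 8 0 0 0; 0 0 0 0 0 0"}}

```text
t: 9.68
eef_pos: [0.5708, -0.2314, 0.1224]
ee_rot: [-3.141, -0.002, 2.939]
force: [0.5, 0.6, -1.9]
width: 0.0118
```

Call:
{"api": "step_arm", "payload": {"commands": "0 0 4 0 0 0; 0 0 0 0 0 0"}}

```text
t: 9.93
eef_pos: [0.5714, -0.2314, 0.1195]
ee_rot: [3.142, -0.0, 2.939]
force: [-0.5, -0.3, -2.6]
width: 0.012
```

Call:
{"api": "step_arm", "payload": {"commands": "0 0 1.5 0 0 0; 0 0 0 0 0 0"}}

```text
t: 10.18
eef_pos: [0.5714, -0.2314, 0.1181]
ee_rot: [3.142, 0.0, 2.939]
force: [-0.2, -1.4, -2.4]
width: 0.0118
```

Call:
{"api": "step_arm", "payload": {"commands": "0 0 1 0 0 0; 0 0 0 0 0 0"}}

```text
t: 10.42
eef_pos: [0.5714, -0.2315, 0.1171]
ee_rot: [3.142, -0.0, 2.939]
force: [-0.1, 0.4, -2.9]
width: 0.0119
```

Call:
{"api": "step_arm", "payload": {"commands": "0 0 1 0 0 0; 0 0 0 0 0 0"}}

```text
t: 10.68
eef_pos: [0.5715, -0.2315, 0.1166]
ee_rot: [-3.141, 0.0, 2.94]
force: [-2.7, 1.3, 4.0]
width: 0.0119
```

Call:
{"api": "step_arm", "payload": {"commands": "0 0 0 0 0 -0.1; 0 0 0 0 0 -0.175; 0 0 0 0 0 -0.175; 0 0 0 0 0 -0.175; 0 0 0 0 0 0"}}

```text
t: 11.3
eef_pos: [0.5719, -0.2317, 0.1166]
ee_rot: [-3.141, 0.001, -2.72]
force: [-0.3, -0.5, 4.2]
width: 0.0114
```

Call:
{"api": "step_arm", "payload": {"commands": "0 0 0 0 0 -0.175; 0 0 0 0 0 -0.175; 0 0 0 0 0 -0.175; 0 0 0 0 0 -0.175; 0 0 0 0 0 -0.175; 0 0 0 0 0 -0.07; 0 0 0 0 0 0"}}

```text
t: 12.18
eef_pos: [0.5719, -0.2316, 0.1166]
ee_rot: [-3.14, -0.0, -1.778]
force: [0.0, 0.8, 5.3]
width: 0.0118
```

Run:
```python
from plan import *
s=get_state();T=tool(s);print(s["t"],s["force"],s["moment"],s["eef_pos"],s["ee_rot"],s["q"].round(2)); p=grab_frame("wrist"); save(p,"w7.png"); q=grab_frame("scene"); im=q["frame"][110:250,100:270,::-1];cv2.imwrite("pics/c10.png",cv2.resize(im,(728,600),interpolation=cv2.INTER_CUBIC))
```

```text
12.175 [0.01907487 0.77984816 5.34043806] [0.38664555 0.29522415 0.1210285 ] [ 0.57191389 -0.23160241  0.1166451 ] [-3.14033422e+00 -1.44713467e-04 -1.77751894e+00] [-0.07  0.38 -0.29  0.   -0.9  -0.14]
```

View pics/w7.png

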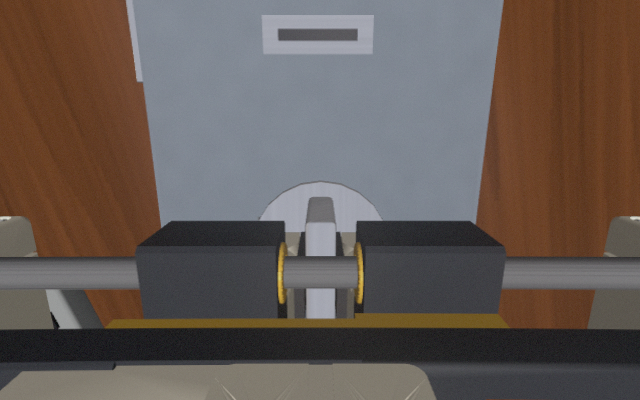

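View pics/c10.png

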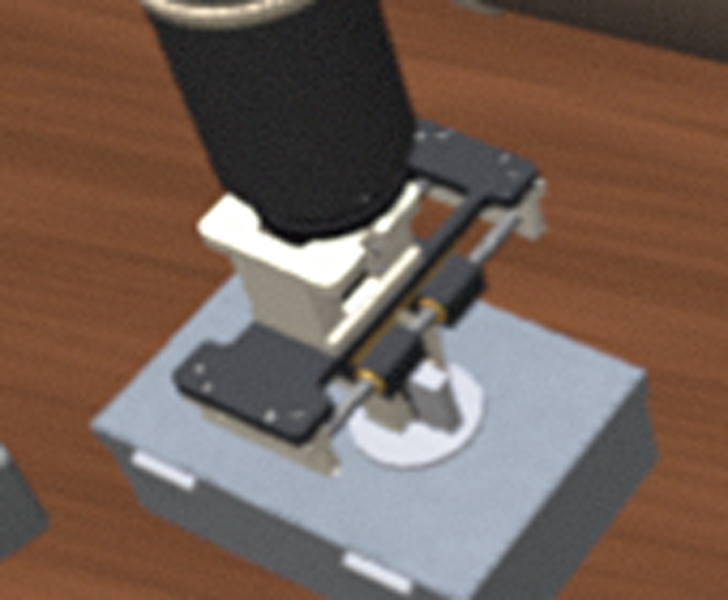

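The bolt has turned a quarter: the wing is now square to the coin slot, and the flange is flat on the lid. Now I release and rise.

Call:
{"api": "step_arm", "payload": {"commands": "0 0 0 0 0 0; 0 0 0 0 0 0; 0 0 0 0 0 0; 0 0 0 0 0 0; 0 0 0 0 0 0", "jaw": 60}}

```text
t: 12.9
eef_pos: [0.5713, -0.2315, 0.116]
ee_rot: [3.141, 0.0, -1.774]
force: [-0.1, 0.4, 0.6]
width: 0.0557
```

Call:
{"api": "step_arm", "payload": {"commands": "0 0 -15 0 0 0; 0 0 -30 0 0 0; 0 0 -40 0 0 0; 0 0 -40 0 0 0; 0 0 0 0 0 0; 0 0 0 0 0 0"}}

```text
t: 13.65
eef_pos: [0.5712, -0.2314, 0.2417]
ee_rot: [-3.141, 0.0, -1.774]
force: [-0.5, -0.3, -0.9]
width: 0.0601
```

Run:
```python
from plan import *
import pickle
s=get_state();T=tool(s);print(s["t"],s["force"],s["eef_pos"],s["ee_rot"],s["width"]); p=grab_frame("wrist"); save(p,"w8.png"); q=grab_frame("scene"); save(q,"s8.png")
im=q["frame"][110:250,100:270,::-1];cv2.imwrite("pics/c11.png",cv2.resize(im,(728,600),interpolation=cv2.INTER_CUBIC))
np.save("w8T.npy",T);pickle.dump(p,open("w8.pkl","wb"))
```

```text
13.65 [-0.47226866 -0.30202389 -0.85825532] [ 0.57120549 -0.23138234  0.24171866] [-3.14071889e+00  4.02652869e-04 -1.77398449e+00] 0.06014862207924304
```

View pics/w8.png

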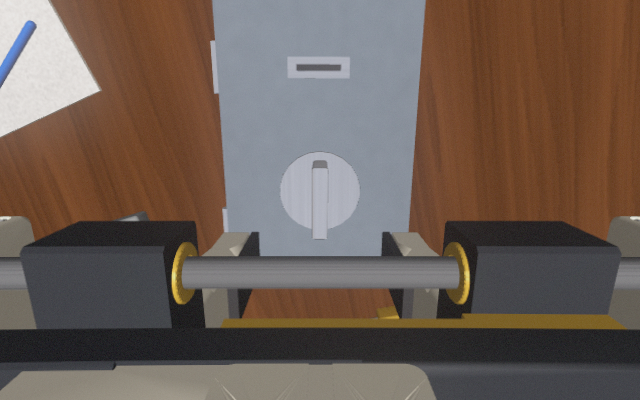

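View pics/s8.png

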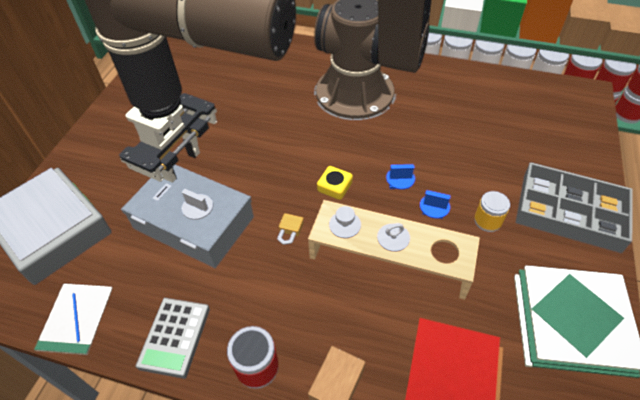

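View pics/c11.png

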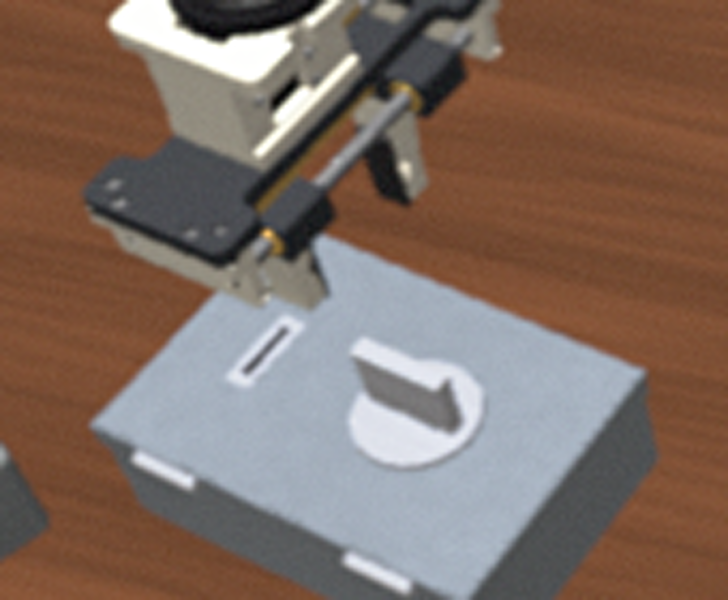

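The wrist view shows the flange flat on the lid, centred at about (320,191), with the wing pointing along the image column and square to the coin slot at (318,68). The gripper is clear and the bystanders have not moved. One quick numeric check, then I hand in.

Run:
```python
from plan import *; import pickle
p=pickle.load(open("w8.pkl","rb"));T=np.load("w8T.npy")
f=(atz(p,(280,191),.085,T)+atz(p,(360,191),.085,T))/2; print("flange ctr",f,"diam",np.linalg.norm(atz(p,(280,191),.085,T)-atz(p,(360,191),.085,T)), "dist mm",1000*np.linalg.norm(f[:2]-[.571,-.2328]))
a,b=atz(p,(320,169),.127,T),atz(p,(319.5,239),.127,T); w=np.arctan2(*(b-a)[:2][::-1]); print("wing len",np.linalg.norm(a-b),"angle to slot deg",np.degrees((w+.2)%np.pi))
job_done()
```

```text
flange ctr [ 0.57070423 -0.23068384  0.085     ] diam 0.06959315119443367 dist mm 2.1367279007691553
wing len 0.05463354261971786 angle to slot deg 89.45038673796758
the job is handed in; nothing more can be done
```

The cash box is locked. I took the steel winged bolt from the stand, lowered its foot through the big slot until the flange touched the lid, and gave it a quarter turn. Then I let go, raised the gripper clear and handed the job in at about 14 s of the 45 s allowed.

- **Position:** in the last wrist picture the bolt's axis is about 2 mm from the slot's centre, against a limit of 20 mm.
- **Turn:** the wing, and so the foot parallel to it, is about 89° to the slot.
- **Seating:** the flange looks flat on the lid. At contact the TCP was at the same height, 0.1166 m, as when I gripped the bolt in the 80 mm stand.
- **Surroundings:** after release the force reading was near zero and the gripper was about 125 mm above where it let go. The eye bolt, the knob bolt and the blue look-alikes were where they started.

No check failed. My slot measurements agreed to about 3 mm between the top and wrist cameras. The measured TCP position also wandered by 1–3 mm, mostly just after moves, so I centred the bolt over the slot from the wrist pictures.

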